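# Fetch the pneumatic cylinder from behind the stock in front

### The arm

A 6-joint arm with a two-finger parallel gripper is mounted at the origin on the work surface. World frame = base frame: x ahead of the robot, y to its left, z up, the work surface at z = 0. Lengths are in mm, angles in rad, forces in N, time in s.
With the tool pointing down it reaches from about 350 to 850 mm from the base axis. Payload 8.1 kg.
Tool frame: the origin (TCP) lies at the very end of the fingers, on their centre line; the grasp point (between the pads) lies manip.grip_point_offset behind it (manip.grip_point_offset is the distance from the TCP to the grasp point, in mm); z points along the fingers, y is the direction in which the jaws open and shut (so a half turn about z gives the same grasp; the last joint's range is limited). The gripper opens to 93 mm and grips with 3 to 60 N. Pads are 15 mm wide; open, the fingers measure 128 mm over their backs; the gripper's body (75 mm by 188 mm) begins 65 mm behind the grasp point.
Start: joints at [1.103, 0.13, 1.488, -0, 1.523, -0.085], TCP at [224.091, 556.586, 218.635] pointing down, gripper open.
Joint ranges: [-2.96, 2.96], [-0.89, 2.26], [0.02, 2.5], [-1.34, 4.48], [0, 2.73], [-2.66, 2.66]. Speed limits (rad/s): [2.39, 2.39, 2.79, 3.14, 3.14, 3.14].

### API

Orientations are given as a rotation vector (axis times angle).
In Python, from plant import manip, kin, imaging, job_done gives the robot as it stands. Calls block until the motion is done:
- manip.reach(position, orientation): joint-space move of the TCP to a pose.
- manip.servo_line(position, ori=None, velocity=150): straight line of the TCP; ori=None keeps the orientation; velocity is the mean speed in mm/s.
- manip.goto_joints(angles): joint-space move.
- manip.move_gripper(opening): finger opening in mm; the grip force is fixed at half the most; returns when the fingers have stopped.
- manip.hold(seconds).
- kin.ik(position, orientation): joint angles nearest the present ones, or None.
- imaging.get_image(name): name is "side" or "top"; returns a dict with "color" (400x640x3 uint8, red, green, blue), "vfov" (degrees; the focal length in pixels is half the picture's height over the tangent of half this angle, whatever the lens; pixels are square), "cx", "cy" (the principal point, pixels), "extrinsics" (4x4, takes a point from world to camera coordinates). Camera axes: x right, y down, z forward; pixel columns grow to the right and rows downward; lengths in mm; the calibration is good to about 2 mm. A picture is of the moment at which its call begins. There is no depth.
A pose or a line that the arm cannot do raises manip.IKError and nothing moves.
- job_done(): hands the job in, once; it reports no verdict.
Readings, each from a call of its own:
- manip.read_time_s(): time.
- manip.read_qpos(): joint angles.
- manip.read_qd(): joint speeds.
- manip.read_joint_torque(): joint torques, N m.
- manip.read_eef_pos(): TCP position.
- manip.read_ee_rot(): TCP orientation.
- manip.read_contact_force(): force on the tool from outside, world axes, zero at the start.
- manip.read_wrist_torque(): the same for the moment, N m.
- manip.read_width(): finger opening in mm.
Only numpy, scipy, OpenCV 4.12 (cv2) and the standard library are available. Lean on these libraries where they do the work, as an engineer would, in place of code of your own. Each camera call takes 0.05 s, during which the arm holds its last target. There are 200 camera calls.

### The job

Fetch the pneumatic cylinder that lies at the back of the blue stock tray: first clear the spray can, the bottle and the carton that stand in front of it onto the rubber mat, then lay the cylinder flat and lengthways in the yellow issue tray, and only then put the can, the bottle and the carton back, each upright in the same bay and on the same spot where it stood, the carton squared up with the tray. Set everything down rather than letting it drop, tip nothing over, and leave the tape roll and the tape measure where they are.

Things in the scene. Friction and masses are not known exactly. Their poses are not given: they have to be found in the camera images.
- can_center (a point): Small spray can, grey, standing: round body 45 mm diameter up to 62 mm, drawn-in shoulder, narrower 33 mm cap; 90 mm high in all, about 0.14 kg. Point on its axis half-way up (45 mm above its foot); z is up the can. Starts in one of the three front bays of the stock tray (which one varies).
- bottle_center (a point): White plastic dispensing bottle, standing: round body 54 mm diameter up to 60 mm, sloping shoulder, thin black nozzle; 90 mm high in all, about 0.15 kg. Point on its axis half-way up (45 mm above its foot); z is up the bottle. Starts in one of the three front bays.
- carton_center (a point): Square cardboard carton, standing: 50 x 50 mm, 76 mm high, about 0.16 kg, best gripped 20 to 30 mm below its top. Point at its centre (38 mm above its foot); x and y are square to its sides, z up. Starts in one of the three front bays.
- cylinder_center (a point): Aluminium pneumatic cylinder, 180 mm long, 0.5 kg, lying in the tray's rear lane along the tray's y, close behind the standing things. Point: middle of its square barrel, 22.5 mm above its underside; x along its length to the rod, z up. Barrel 40 x 40 mm, 40 mm to either side of the point; then caps 45 x 45 mm, out to 67 mm; the rod reaches x = 113 mm. Grasp the barrel across its width.
- stock_tray: Blue steel tray, fixed, 170 (x) by 310 mm (y), lips 28 mm high above the bench, floor 3 mm thick. Origin under its centre at bench level; x from the front (robot's side) to the back. Three front bays about x = -42, y = -95, 0, +95 mm, parted by thin dividers at y = -47.5 and +47.5 (x = -82 to -27 mm, tops 23 mm above the bench); behind them the rear lane, cylinder at about x = +20 mm.
- mat: Black ribbed rubber mat, fixed, the side area: 240 mm (x) by 140 mm (y), 4 mm thick. Origin under its centre at bench level. Lies to the left or right of the stock tray, the issue tray on the other side.
- issue_tray: Yellow plastic issue tray, fixed: 250 mm (x, its length) by 105 mm (y) outside, 244 x 99 mm inside, floor 3 mm thick, rim 30 mm high above the bench. Origin under its centre at bench level.
- tape_center (a point): Bystander: roll of black electrical tape lying flat on the robot's side of the stock tray, 68 mm diameter, 19 mm high; point at its centre half-way up.
- measure_center (a point): Bystander: yellow tape measure lying flat on the robot's side of the stock tray, 66 x 62 mm, 36 mm high; point at its centre half-way up.

How it is judged (in metres and radians):
On the way, in this order (a step that is already met when the one before it is completed fails the run):
1. the can, the bottle and the carton all stand released on the rubber mat while the cylinder still lies in the stock tray (x of can_center in the frame of mat between -0.115 and 0.115 m and y of can_center in the frame of mat between -0.065 and 0.065 m and z of can_center in the frame of mat between 0.043 and 0.055 m and angle between each of can_center, bottle_center, carton_center's own z axis and vertical below 0.12 rad and contact force between the fingers and can below 0.3 N and linear speed of each of can, bottle, carton below 0.03 m/s and x of bottle_center in the frame of mat between -0.115 and 0.115 m and y of bottle_center in the frame of mat between -0.065 and 0.065 m and z of bottle_center in the frame of mat between 0.043 and 0.055 m and contact force between the fingers and bottle below 0.3 N and x of carton_center in the frame of mat between -0.115 and 0.115 m and y of carton_center in the frame of mat between -0.065 and 0.065 m and z of carton_center in the frame of mat between 0.036 and 0.048 m and contact force between the fingers and carton below 0.3 N and x of cylinder_center in the frame of stock_tray between -0.01 and 0.05 m and y of cylinder_center in the frame of stock_tray between -0.09 and 0.045 m and z of cylinder_center in the frame of stock_tray between 0.0195 and 0.0315 m), for 0.2 s.
2. the cylinder lies released, flat and lengthways, in the issue tray while the three others still stand on the mat (x of cylinder_center in the frame of issue_tray between -0.06 and 0.06 m and y of cylinder_center in the frame of issue_tray between -0.031 and 0.031 m and z of cylinder_center in the frame of issue_tray between 0.0195 and 0.0315 m and angle between the x axis of cylinder_center and the x axis of issue_tray, either way round below 0.25 rad and contact force between the fingers and cylinder below 0.3 N and linear speed of each of cylinder, can, bottle, carton below 0.03 m/s and x of can_center in the frame of mat between -0.115 and 0.115 m and y of can_center in the frame of mat between -0.065 and 0.065 m and z of can_center in the frame of mat between 0.043 and 0.055 m and angle between each of can_center, bottle_center, carton_center's own z axis and vertical below 0.12 rad and contact force between the fingers and can below 0.3 N and x of bottle_center in the frame of mat between -0.115 and 0.115 m and y of bottle_center in the frame of mat between -0.065 and 0.065 m and z of bottle_center in the frame of mat between 0.043 and 0.055 m and contact force between the fingers and bottle below 0.3 N and x of carton_center in the frame of mat between -0.115 and 0.115 m and y of carton_center in the frame of mat between -0.065 and 0.065 m and z of carton_center in the frame of mat between 0.036 and 0.048 m and contact force between the fingers and carton below 0.3 N), for 0.2 s.
At the end, for the whole second after the job is handed in: The cylinder lies flat on the floor of the issue tray, lengthways (within 0.25 rad, either way round); the can, the bottle and the carton each stand upright in the stock tray within 15 mm of where they stood at the start, the carton square to the tray within 0.21 rad; all released and at rest (x of cylinder_center in the frame of issue_tray between -0.06 and 0.06 m and y of cylinder_center in the frame of issue_tray between -0.031 and 0.031 m and z of cylinder_center in the frame of issue_tray between 0.0195 and 0.0315 m and angle between the x axis of cylinder_center and the x axis of issue_tray, either way round below 0.25 rad and contact force between the fingers and cylinder below 0.3 N and linear speed of each of cylinder, can, bottle, carton below 0.03 m/s and distance of each of can_center, bottle_center, carton_center from where it was at the start of the episode below 0.015 m and angle between each of can_center, bottle_center, carton_center's own z axis and vertical below 0.12 rad and contact force between the fingers and can below 0.3 N and contact force between the fingers and bottle below 0.3 N and contact force between the fingers and carton below 0.3 N and (angle between the x axis of carton_center and the x axis of stock_tray, either way round below 0.21 rad or angle between the y axis of carton_center and the x axis of stock_tray, either way round below 0.21 rad)); the robot touches nothing.
It fails at once if the tape roll or the tape measure is moved by more than 20 mm (distance of any of tape_center, measure_center from where it was at the start of the episode above 0.02 m).
It fails at once if the can, the bottle or the carton is tipped over (more than 0.6 rad) (angle between any of can_center, bottle_center, carton_center's own z axis and vertical above 0.6 rad).
It fails at once if the can, the bottle, the carton or the cylinder is dropped (out of the fingers and moving faster than 0.6 m/s) ((contact force between the fingers and can below 0.05 N and linear speed of can above 0.6 m/s) or (contact force between the fingers and bottle below 0.05 N and linear speed of bottle above 0.6 m/s) or (contact force between the fingers and carton below 0.05 N and linear speed of carton above 0.6 m/s) or (contact force between the fingers and cylinder below 0.05 N and linear speed of cylinder above 0.6 m/s)).
It also fails if it takes over 136 s, if anything falls off the work surface, if the arm or the gripper's body presses on something with over 40 N, if the wrist force passes 120 N, or if a joint passes its speed limit or range.

## Working session

There is one attempt and no reset: what is moved stays moved. The work goes in short steps, each a Python script; the robot and the scene stay as the last script left them, time stands still between calls to the robot, and variables do not carry over. Pictures are saved under pics/ and viewed, about 12 in all and at most 16, crops included, and the job is handed in when it is done.

```bash
ls; mkdir -p pics
python3 - <<'E'
from plant import manip,kin,imaging
import cv2,numpy as np
for n in("side","top"):
    d=imaging.get_image(n); cv2.imwrite(f"pics/{n}0.png",d["color"][:,:,::-1])
    print(n,d["vfov"],d["cx"],d["cy"],[k for k in d]);print(np.round(d["extrinsics"],4).tolist())
print(manip.grip_point_offset,manip.read_ee_rot(),manip.read_width(),manip.read_time_s())
E
```

```text
pics
side 45.28829133887523 317.0656726363235 209.85301055664652 ['color', 'vfov', 'cx', 'cy', 'extrinsics']
[[0.9186, -0.3951, 0.0083, -459.8622], [-0.1822, -0.4421, -0.8783, 152.4652], [0.3507, 0.8052, -0.4781, 885.3587], [0.0, 0.0, 0.0, 1.0]]
top 55.116682255915244 320.3176193299594 198.14441694077055 ['color', 'vfov', 'cx', 'cy', 'extrinsics']
[[0.0131, -0.9998, 0.0166, -11.2585], [-0.9938, -0.0148, -0.1098, 498.5642], [0.1101, -0.015, -0.9938, 926.1985], [0.0, 0.0, 0.0, 1.0]]
18.8 [-5.97585198e-01 -3.08372982e+00  2.58103597e-03] 92.95542735845976 0.1
```

View pics/top0.png

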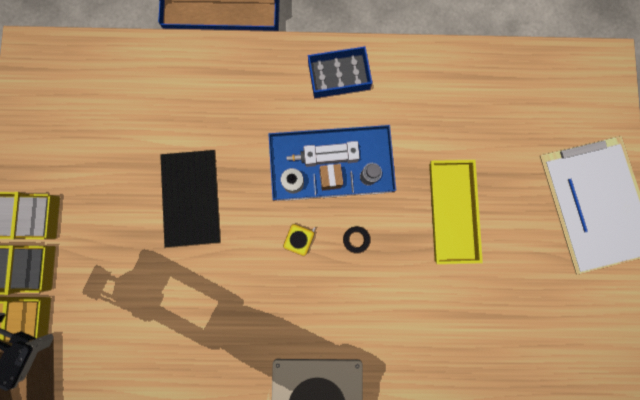

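View pics/side0.png

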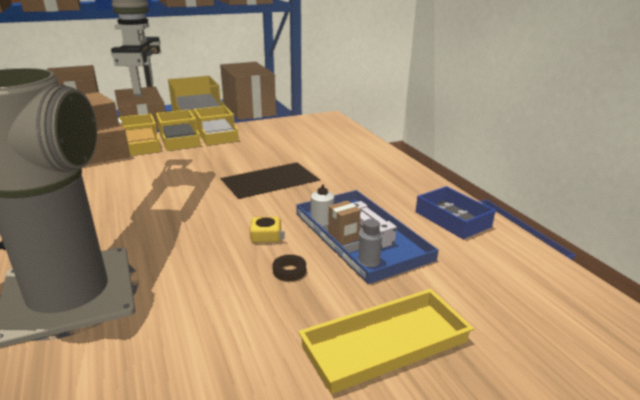

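The top view shows the mat on the left (+y) at about (190,198) and the issue tray on the right at (456,212). The stock tray is at (332,163), with the bottle at (292,180), carton at (331,175) and can at (372,173). Next I'll measure these.

```bash
cat > h.py <<'E'
from plant import manip,kin,imaging
import cv2,numpy as np
from scipy.spatial.transform import Rotation as R
def cam(n,save=None):
    d=imaging.get_image(n)
    if save: cv2.imwrite(f"pics/{save}.png",d["color"][:,:,::-1])
    return d
def K(d):
    f=200/np.tan(np.radians(d["vfov"]/2)); return np.array([[f,0,d["cx"]],[0,f,d["cy"]],[0,0,1]])
def px2w(d,uv,z):
    E=d["extrinsics"]; r=E[:3,:3].T@np.linalg.inv(K(d))@[uv[0],uv[1],1]; c=-E[:3,:3].T@E[:3,3]
    return c+r*(z-c[2])/r[2]
def w2px(d,p):
    q=K(d)@(d["extrinsics"][:3,:3]@np.asarray(p,float)+d["extrinsics"][:3,3]); return q[:2]/q[2]
def rect(d,mask,z):
    "oriented rectangle of largest blob of mask, in world plane z"
    c=max(cv2.findContours(mask.astype(np.uint8),cv2.RETR_EXTERNAL,cv2.CHAIN_APPROX_NONE)[0],key=cv2.contourArea)
    p=np.array([px2w(d,q[0],z)[:2] for q in c],np.float32); return cv2.minAreaRect(p)
E
python3 - <<'E'
from h import *
d=cam("top"); c=d["color"]; h=cv2.cvtColor(c,cv2.COLOR_RGB2HSV); H,S,V=cv2.split(h)
def box(u0,u1,v0,v1):
    m=np.zeros(H.shape,bool); m[v0:v1,u0:u1]=1; return m
print("tray",rect(d,(H>100)&(H<125)&(S>120)&box(250,410,110,215),28))
print("issue",rect(d,(H>22)&(H<35)&(S>150)&box(420,495,150,275),30))
print("mat",rect(d,(V<50)&box(150,230,140,255),4))
for n,b,z in(("tape",(335,378,222,258),19),("measure",(278,320,218,260),36)):
    print(n,rect(d,((V<60)|((H>22)&(H<35)&(S>150)))&box(*b),z))
cv2.imwrite("pics/crop0.png",cv2.resize(c[120:210,260:405,::-1],None,fx=5.5,fy=5.5,interpolation=cv2.INTER_CUBIC))
s=cam("side"); cv2.imwrite("pics/crops0.png",cv2.resize(s["color"][175:285,285:445,::-1],None,fx=5,fy=5,interpolation=cv2.INTER_CUBIC))
E
```

```text
tray ((591.5224609375, -31.3187255859375), (168.00198364257812, 306.7195739746094), 5.071215629577637)
issue ((471.9097900390625, -340.9377746582031), (258.7433776855469, 116.98489379882812), 2.068401575088501)
mat ((497.802001953125, 326.7789306640625), (234.41697692871094, 135.86944580078125), 5.666265487670898)
tape ((398.8984069824219, -95.71759033203125), (59.329795837402344, 62.37889862060547), 0.722392737865448)
measure ((396.0231628417969, 48.19390106201172), (58.293983459472656, 62.04636001586914), 69.73721313476562)
```

View pics/crop0.png

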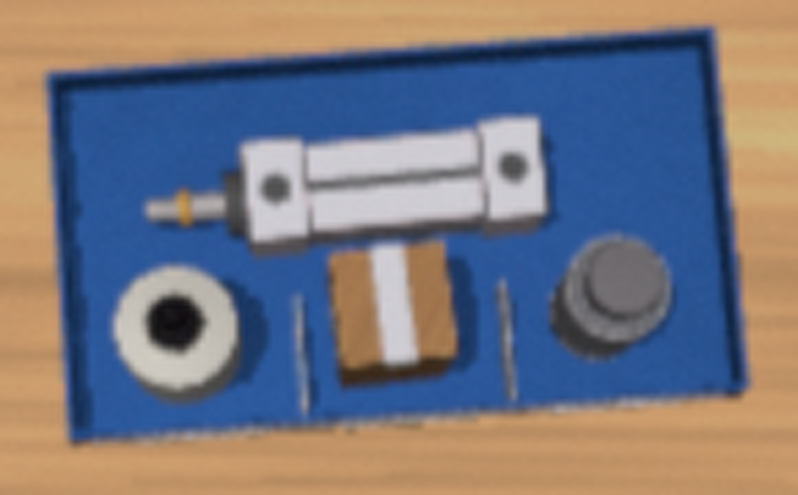

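View pics/crops0.png

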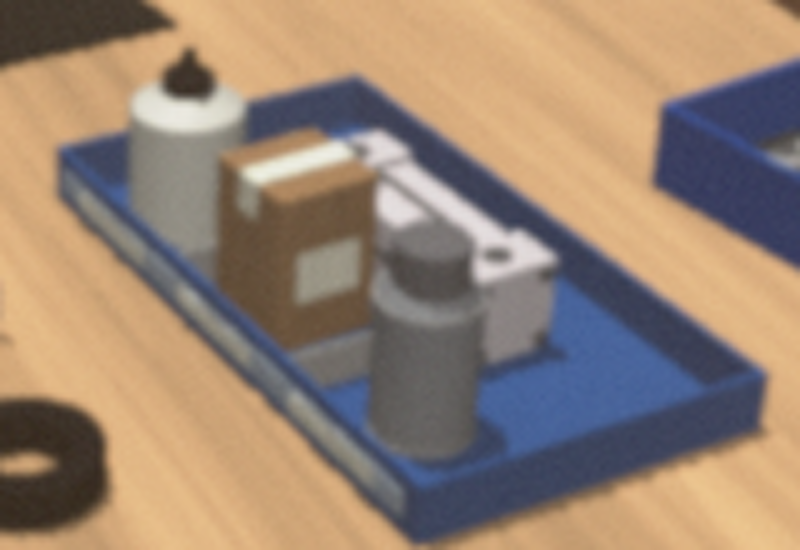

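The crops show the bottle centred at crop (178,328), with the carton's top face at (330,255), (443,243), (456,360) and (340,372). The can cap is at (627,280), and the cylinder's cap holes are at (275,188) and (513,167) with the rod to the left (+y). I'll compute positions and overlay the models to check them.

Run:
```python
from h import *
t=cam("top");s=cam("side")
T=lambda x,y,z:px2w(t,((x+.5)/5.5-.5+260,(y+.5)/5.5-.5+120),z)[:2].round(1)
S=lambda x,y,z:px2w(s,((x+.5)/5-.5+285,(y+.5)/5-.5+175),z)[:2].round(1)
print("can",T(627,280,93),S(432,238,93))
print("bottle shoulder T",T(178,328,63),"noz",T(175,310,91),"S",S(189,52,93))
print("carton T",T(392,307,79), "S",[S(*q,79) for q in((221,158),(320,130),(375,175),(275,205))])
c=[T(*q,79) for q in((330,255),(443,243),(456,360),(340,372))];print(c)
print("cyl holes",T(275,188,48),T(513,167,48),"mid",T(394,177.5,48),"S",S(497,256,48))
print("tray corners T",[T(*q,28) for q in((49,75),(713,30),(747,390),(72,440))],"S",[S(*q,28) for q in((60,150),(357,77),(765,377),(415,490))])
print("issue S rim",[px2w(s,q,30)[:2].round(1) for q in((302,337),(432,293),(471,327),(335,366))])
print("issue T rim",[px2w(t,q,30)[:2].round(1) for q in((474,160),(481.5,262))])
print("mat S",[px2w(s,q,4)[:2].round(1) for q in((221,180),(304,164),(320,179),(233,195))])
```

```text
can [ 558.4 -127.2] [ 560.5 -125.4]
bottle shoulder T [539.5  65.1] noz [542.7  64.8] S [540.5  64.2]
carton T [547.6 -27.8] S [array([522.9,  -9.9]), array([573.6,  -2.8]), array([576.7, -48.5]), array([526.4, -55.8])]
[array([569.9,  -0.8]), array([575.9, -49.6]), array([524.9, -55.6]), array([518.9,  -5.8])]
cyl holes [606.1  23.9] [617.5 -82.9] mid [611.8 -29.4] S [619.  -81.9]
tray corners T [array([661.8, 128.9]), array([ 688.7, -177.5]), array([ 520.7, -191.9]), array([493.3, 113.9])] S [array([496.1, 113. ]), array([662.8, 129.3]), array([ 689.1, -178.4]), array([ 521.1, -192. ])]
issue S rim [array([ 343.9, -304.3]), array([ 595.4, -291.6]), array([ 602.3, -388.3]), array([ 366.2, -377.8])]
issue T rim [array([ 601.2, -391.3]), array([ 346.6, -401.9])]
mat S [array([372.9, 367.8]), array([624.4, 385.2]), array([626.1, 271.2]), array([380.2, 266.5])]
```

Both views agree to about 2 mm, so I'll start with the bottle.

```bash
cat >> h.py <<'E'
G=manip.grip_point_offset
def rz(deg): return R.from_euler("z",deg,degrees=True)
def ori(a): return (rz(a)*R.from_euler("x",180,degrees=True)).as_rotvec()
def best(p,a):
    "tool-down orientation, jaws along a+90, with the smaller last joint angle"
    c=[(abs(q[5]),o) for o in (ori(a),ori(a+180)) if (q:=kin.ik(p,o)) is not None]
    return min(c,key=lambda t:t[0])[1]
TRAY=(591.7,-31.6,5.0); MAT=(498,327,5.67); ISSUE=(472,-347,2.5)
def fr(F,x,y): return np.array(F[:2])+rz(F[2]).apply([x,y,0])[:2]
# name: pick xy, grip height above bench, opening, mat spot x
OBJ=dict(bottle=((540.5,64.7),48,76,78),carton=((548.5,-28.5),54,72,0),can=((559.4,-126.3),48,68,-78))
UP=190
def above(xy,a,z=UP):
    p=[*xy,z]; manip.reach(p,best(p,a))
def pick(xy,a,h,op):
    above(xy,a); manip.move_gripper(op)
    manip.servo_line([*xy,h-G]); manip.move_gripper(0)
    print("width",manip.read_width().round(1) if hasattr(manip.read_width(),'round') else manip.read_width())
    manip.servo_line([*xy,UP],velocity=120)
    print("F",np.round(manip.read_contact_force(),1))
def place(xy,a,h,op,drop=0.5):
    above(xy,a); z=h-G+drop
    manip.servo_line([*xy,z+15]); manip.servo_line([*xy,z],velocity=25)
    print("F down",np.round(manip.read_contact_force(),1))
    manip.move_gripper(op); manip.servo_line([*xy,UP]); print("t",manip.read_time_s())
def clear(n):
    xy,h,op,mx=OBJ[n]; pick(xy,TRAY[2],h,op); place(fr(MAT,mx,0),MAT[2],h+1,op)
def back(n):
    xy,h,op,mx=OBJ[n]; pick(fr(MAT,mx,0),MAT[2],h+1,op); place(xy,TRAY[2],h,op)
E
python3 - <<'E'
from h import *
for n,(xy,h,op,mx) in OBJ.items():
    for p,a in((xy,5),(fr(MAT,mx,0),5.67)):
        for z in(UP,h-G): print(n,z,np.round(kin.ik([*p,z],best([*p,z],a)),2))
for p,a in((( 612.5,-29),96.1),((472,-347),2.5)): print(np.round(kin.ik([*p,UP],best([*p,UP],a)),2),np.round(kin.ik([*p,8],best([*p,8],a)),2))
clear("bottle"); cam("top","t1"); cam("side","s1")
t=cv2.imread("pics/t1.png");s=cv2.imread("pics/s1.png")
cv2.imwrite("pics/c1.png",np.vstack([cv2.resize(t[110:280,140:500],(720,340)),cv2.resize(s[120:250,200:475],(720,340))])[:600])
E
```

```text
bottle 190 [ 0.02 -0.01  1.68  0.    1.46  1.51]
bottle 29.2 [0.02 0.16 1.82 0.   1.16 1.51]
bottle 190 [ 0.45  0.32  1.32  0.    1.5  -1.22]
bottle 29.2 [ 0.45  0.46  1.45  0.    1.23 -1.22]
carton 190 [-0.15  0.01  1.67  0.    1.46  1.34]
carton 35.2 [-0.15  0.16  1.8   0.    1.18  1.34]
carton 190 [ 0.49  0.13  1.54  0.    1.47 -1.17]
carton 35.2 [ 0.49  0.28  1.67  0.    1.2  -1.17]
can 190 [-0.31  0.07  1.6   0.    1.47  1.17]
can 29.2 [-0.31  0.23  1.74  0.    1.17  1.17]
can 190 [ 0.55 -0.05  1.73  0.    1.47 -1.12]
can 29.2 [ 0.55  0.12  1.87  0.    1.16 -1.12]
[-0.13  0.18  1.49  0.    1.48 -0.24] [-0.13  0.36  1.63 -0.    1.16 -0.24]
[-0.72  0.11  1.57  0.    1.47  0.81] [-0.72  0.29  1.71  0.    1.14  0.81]
width 53.282177965497446
F [ 0.1  0.1 -0.6]
F down [-3.6 -1.7  5.1]
t 12.1417
```

View pics/c1.png

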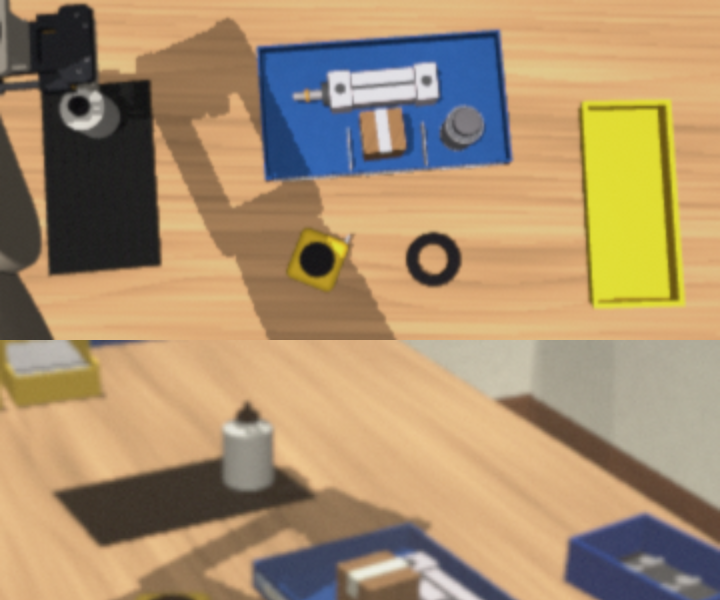

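The bottle stands upright on the mat, with its nozzle at top px (179,162) and its body at (248,475) in the side crop. Next the carton and the can.

Run:
```python
from h import *
clear("carton"); clear("can")
above((612.5,-29),96.1,300)
t=cam("top","t2")["color"][:,:,::-1]; s=cam("side","s2")["color"][:,:,::-1]
cv2.imwrite("pics/c2.png",np.vstack([cv2.resize(t[110:260,140:500],(720,300)),cv2.resize(s[130:260,200:512],(720,300))]))
print(px2w(imaging.get_image("top"),(179,162.5),94),fr(MAT,78,0))
```

```text
width 50.15167750701223
F [ 0.2 -0.2 -2.7]
F down [-4.3 -3.   5. ]
t 23.6083
width 44.52237203438091
F [ 1.4 -0.8 -0.4]
F down [-1.8 -2.1  4.4]
t 34.8417
[569.7537492  326.20437875  94.        ] [575.61838011 334.70630065]
```

View pics/c2.png

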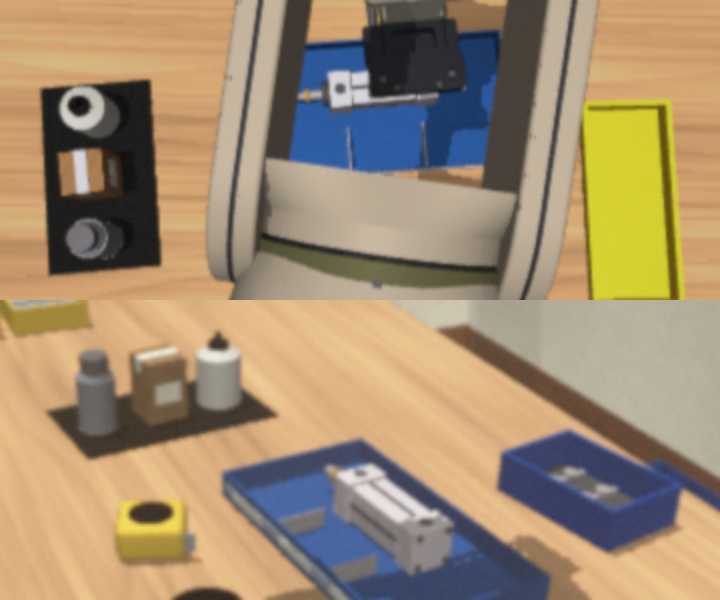

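All three stand upright on the mat: can (97,400), carton (158,385) and bottle (218,375) in the side crop. The cylinder is untouched and clear. I'll check the mat positions, then move the cylinder.

Run:
```python
from h import *
t=cam("top");s=cam("side")
for n,a,b,z,m in(("can",(181,228.5),(240.3,153),94,-78),("carton",(181,195),(268.9,153.8),80,0),("bottle",(179,162.5),(294,144.3),94,78)):
    print(n,px2w(t,a,z)[:2].round(1),px2w(s,b,z)[:2].round(1),"exp",fr(MAT,m,0).round(1))
xy=(612.5,-29)
pick(xy,96.1,27.5,66)
print(manip.read_eef_pos(),np.round(manip.read_wrist_torque(),2))
s=cam("side")["color"][:,:,::-1]
cv2.imwrite("pics/c3.png",cv2.resize(s[100:320,260:480],(600,600)))
```

```text
can [416.9 313.5] [420.  318.8] exp [420.4 319.3]
carton [495.4 322.5] [497.3 319.1] exp [498. 327.]
bottle [569.8 326.2] [571.6 325.6] exp [575.6 334.7]
width 39.82599359116889
F [ 0.1 -0.9 -6.5]
[611.90311821 -28.93518536 188.81424119] [-0.1   0.03 -0.02]
```

View pics/c3.png

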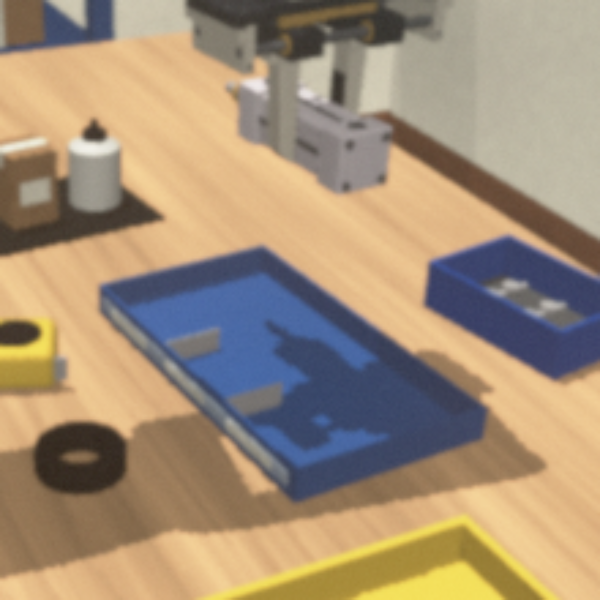

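The grip is square across the barrel (width 39.8) and the cylinder is level. The items on the mat read a few mm below the expected y, so I'll re-measure them before picking. First I'll hover the cylinder over the issue tray and check.

Run:
```python
from h import *
xy=(611.9,-28.9)
Rp=R.from_rotvec(manip.read_ee_rot()); rod=Rp.inv().apply(rz(96.1).apply([1,0,0]))
p=[*fr(ISSUE,0,0),UP]; o=best(p,ISSUE[2]); rw=R.from_rotvec(o).apply(rod); sgn=np.sign(rw[0]); print("rod dir",rw)
c=fr(ISSUE,-23*sgn,0); print(c)
above(c,ISSUE[2]); manip.servo_line([*c,60]); print(manip.read_eef_pos())
np.save("c.npy",c)
t=cam("top")["color"][:,:,::-1]; s=cam("side")["color"][:,:,::-1]
cv2.imwrite("pics/c4.png",np.hstack([cv2.resize(t[140:280,390:520],(390,420)),cv2.resize(s[240:400,290:490],(410,420))[:, :400]]))
```

```text
rod dir [ 9.99045756e-01  4.36738077e-02 -4.19781921e-04]
[ 449.0218909  -348.00324591]
[ 449.87761122 -348.58388842   61.25291747]
```

View pics/c4.png

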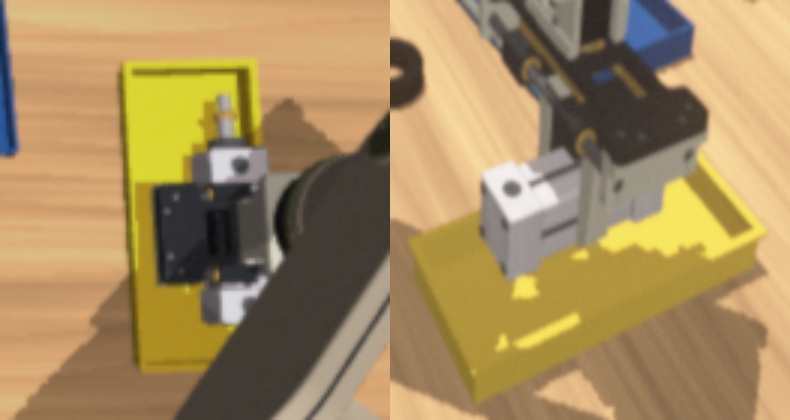

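Run:
```python
from h import *
t=cam("top");s=cam("side")
print("hole T",px2w(t,(470,194.3),100.5),"S other hole",px2w(s,(290+121*200/410,240+188*160/420),100.5), "rod T",px2w(t,(390+225/3,140+100/3),78))
print("issue corners T",[px2w(t,(390+u/3,140+v/3),30)[:2].round(1) for u,v in((256,62),(123,62))])
```

```text
hole T [ 504.70577048 -349.56579241  100.5       ] S other hole [ 398.60283911 -352.05783093  100.5       ] rod T [ 557.84451886 -348.31333096   78.        ]
issue corners T [array([ 599.5, -394.7]), array([ 597.6, -282.1])]
```

Run:
```python
from h import *
c=np.load("c.npy")+[0,2]; z=27.5-G+.5
manip.servo_line([*c,z+12]); manip.servo_line([*c,z],velocity=20)
print(np.round(manip.read_contact_force(),1),manip.read_eef_pos())
manip.move_gripper(52); manip.hold(.2); print(np.round(manip.read_contact_force(),1))
manip.servo_line([*c,UP],velocity=120); manip.goto_joints([0.,-.1,1.3,0,1.6,0.])
print(manip.read_time_s())
t=cam("top","t5")["color"][:,:,::-1]; s=cam("side","s5")["color"][:,:,::-1]
cv2.imwrite("pics/c5.png",np.vstack([cv2.resize(t[110:260,140:500],(720,300)),cv2.resize(s[110:400,200:520],(331,300),).copy() if 0 else np.hstack([cv2.resize(s[130:200,210:320],(360,300)),cv2.resize(s[250:400,290:490],(360,300))])]))
```

```text
[ 0.2  0.3 -5.7] [ 449.00283356 -345.97900952    9.10742117]
[ 0.3  0.3 -0.3]
48.9333
```

View pics/c5.png

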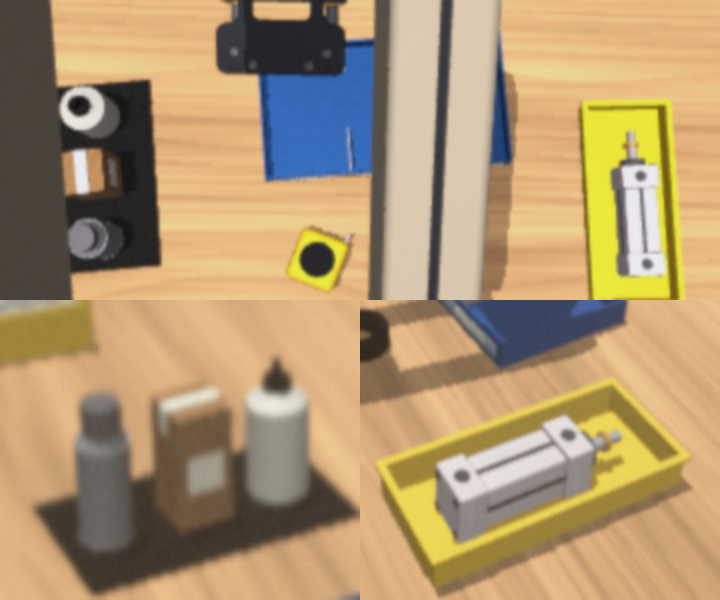

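The cylinder lies flat and lengthways in the issue tray at crop (640,220), and all three items are still upright on the mat. I'll overlay models on the saved views to pin down the items' positions on the mat.

Run:
```python
from h import *
M=dict(can=((419,317),[(4,22.5),(66,22.5),(94,16.5)]),carton=((497,322),[(4,25),(80,25)]),bottle=((572,327.5),[(4,27),(64,27)]))
out=[]
for n,f,(u0,v0,u1,v1),k in(("top","t2",(158,145,218,250),5.5),("side","s2",(215,140,325,205),4.2)):
    d=cam(n); im=cv2.imread(f"pics/{f}.png"); im=cv2.resize(im[v0:v1,u0:u1],None,fx=k,fy=k,interpolation=cv2.INTER_CUBIC)
    for exp,col in((1,(0,0,255)),(0,(0,255,0))):
        for m,(xy,ls) in M.items():
            c=fr(MAT,OBJ[m][3],0) if exp else xy
            for z,r in ls:
                a=np.linspace(0,2*np.pi,5 if m=="carton" else 40)+(np.radians(50.7) if m=="carton" else 0); r=r*1.414 if m=="carton" else r
                p=np.array([w2px(d,(c[0]+r*np.cos(b),c[1]+r*np.sin(b),z)) for b in a])
                cv2.polylines(im,[(((p+.5-[u0,v0])*k-.5)).round().astype(int)],True,col,1)
    out.append(im)
H=max(o.shape[0] for o in out); out=[cv2.copyMakeBorder(o,0,H-o.shape[0],0,0,0) for o in out]
o=np.hstack(out); print(o.shape); cv2.imwrite("pics/c6.png",o)
```

```text
(578, 792, 3)
```

View pics/c6.png

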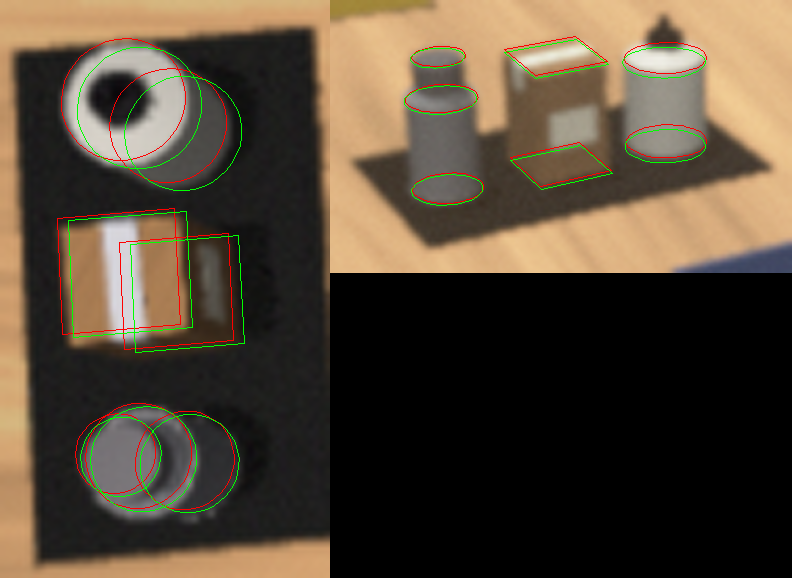

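Both sets of outlines sit within about 3 mm of the items. Re-picking at the poses where they were released keeps the original grip offsets, so I'll return each one to its exact pick pose.

Run:
```python
from h import *
back("can"); back("carton"); back("bottle")
manip.goto_joints([1.103, 0.13, 1.488, 0, 1.523, -0.085])
t=cam("top","t7")["color"][:,:,::-1]; s=cam("side","s7")["color"][:,:,::-1]
a=cv2.imread("pics/top0.png"); b=cv2.imread("pics/side0.png")
k=lambda i,v0,v1,u0,u1:cv2.resize(i[v0:v1,u0:u1],(395,280),interpolation=cv2.INTER_CUBIC)
T=(120,220,260,401);S=(175,285,285,440)
cv2.imwrite("pics/c7.png",np.vstack([np.hstack([k(a,*T),k(t,*T)]),np.hstack([k(b,*S),k(s,*S)])]))
print(manip.read_time_s())
```

```text
width 44.63638869386729
F [ 0.3  0.6 -1.3]
F down [-2.5  1.1  3.2]
t 60.1417
width 50.19033389113657
F [-0.6  0.  -2.6]
F down [-4.   0.8  5.4]
t 71.325
width 53.51714192506056
F [-0.6 -0.3 -1.2]
F down [-3.2  0.2  3.9]
t 83.05
85.25
```

View pics/c7.png

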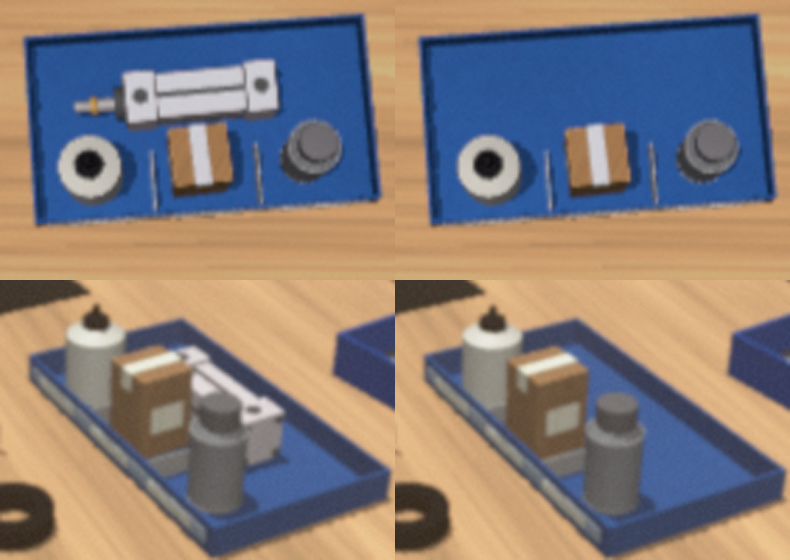

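The before and after views match: the bottle, carton and can are each within about 3 crop px (roughly 2 mm) of where they started. All are upright, and the carton is square. I'm handing in.

```bash
python3 -c "
from plant import manip,job_done
manip.hold(.3); print(job_done(), manip.read_time_s())"
```

```text
the job is handed in; nothing more can be done
the job is handed in; nothing more can be done
```

The job is done and handed in at about 86 s of the 136 s allowed. I moved the bottle, carton and can onto the mat and laid the cylinder lengthways in the issue tray. Then I put the can, carton and bottle back at the same poses I had picked them from.

- **Final check:** in the last top and side pictures the can, bottle and carton stand upright about 2 mm from where they started, and the carton looks square to the tray. The tray area and the empty rear lane look right. My last look at the cylinder, just after I released it, showed it flat in the issue tray.
- **Disagreement:** while on the mat, the items first read up to about 10 mm off their commanded spots. Overlaying their outlines on the pictures cut that to about 3 mm. I put it down to rough pixel picking and a small grip offset.
- **Not confirmed:** the force reading showed the cylinder was still just off the tray floor when I released it, by an estimated 1 mm or less. I did not measure the tape roll or tape measure again at the end, though nothing went near them. `job_done()` reports no verdict.

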